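# Put a stripped laptop's parts away in their trays and clip carrier

### The arm

A 6-joint arm with a two-finger parallel gripper is mounted at the origin on the work surface. World frame = base frame: x ahead of the robot, y to its left, z up, the work surface at z = 0. Lengths are in m, angles in rad, forces in N, time in s.
With the tool pointing down it reaches from about 0.35 to 0.8 m from the base axis. Payload 7.3 kg.
Tool frame: the origin (TCP) lies at the very end of the fingers, on their centre line; the grasp point (between the pads) lies 19 mm behind it; y points along the fingers, z is the direction in which the jaws open and shut, and the axes are right-handed (so a half turn about y gives the same grasp; the last joint's range is limited). The gripper opens to 85 mm and grips with 20 to 120 N. Pads are 22 mm wide; open, the fingers measure 114 mm over their backs; the gripper's body (76 mm by 85 mm) begins 54 mm behind the grasp point. The pads swing forward as they close: fully open they stand 13 mm farther back than shut.
Start: joints at [-1.485, 0.342, 1.524, -0, 1.275, -0.146], TCP at [0.121, -0.511, 0.231] pointing down, gripper open.
Joint ranges: [-2.53, 2.53], [-0.77, 2.02], [0.04, 2.7], [-1, 4.14], [0.28, 2.66], [-3.11, 3.11]. Speed limits (rad/s): [2.57, 2.57, 3.14, 3.14, 3.14, 3.14].

### API

Orientations are given as a unit quaternion [w, x, y, z].
In Python, from rig import manip, imaging gives the robot as it stands. The module is installed in compiled form; this text tells all that it offers.
- The arm moves only by the tool step_arm, never from a script. Its argument "targets" is a list of rows, each a list of 3 entries, a list of its own where there are three numbers: the gripper's target within -1 to 1 (shut at 1, half-way at 0, fully open at -1), then the shift along the world's x, y, z in mm, then the turn, a rotation vector about the world's x, y, z in rad. A call has 1 to 20 rows; each row shifts and turns the commanded pose from where the row before left it; what a row does not reach is not made up. A row lasts 1/12 s, in which the tool goes at most 41.7 mm and 7.16 degrees, less where a joint would pass 70% of its speed; a pose out of reach is approached as far as the arm can. A call is refused whole if a number of a shift passes 41.7 or a number of a turn 0.125, either way. A call with a gripper value outside its range is refused whole. The fingers move at their own pace and stop on an object; "grip_force" is the grip in N (left out, the last holds). Time passes only in rows, so rows that do not move let the fingers close. It gives the time, the measured TCP pose, the force and the opening at its end, in the units of the state.
- manip.state(): the state, without advancing time (a new reading comes with each control period).
- imaging.get_image(name): name is "side" or "top"; returns (picture, depth): 384x512x3 uint8, blue, green, red; 384x512 float32, m along the optical axis (not along the pixel's ray), 0 where there is no reading.
- imaging.get_calibration(name): a dict with "vfov" (degrees; the focal length in pixels is half the picture's height over the tangent of half this angle, whatever the lens; pixels are square), "cx", "cy" (the principal point, pixels), "k1" (the pictures are not rectified: a ray, as slopes to the right and down, at radius r is drawn at 1 + k1 r^2 times it, then the intrinsics apply), "xyz" and "orientation" of the camera in the world. Camera axes: x right, y down, z forward; pixel columns grow to the right and rows downward; lengths in m; the calibration is good to about 2 mm. A picture is of the moment at which its call begins. get_calibration takes no time and is no camera call.
- manip.sign_off(): hands the job in, once; it reports no verdict.
The state is a dict: "clock": time; "q": joint angles; "joint_velocities": joint speeds; "joint_torque": joint torques, N m; "tool_pos": TCP position; "eef_rot": TCP orientation; "wrist_force": force on the tool from outside, world axes, zero at the start; "moment": the same for the moment, N m; "opening": finger opening in m.
Only numpy, scipy, OpenCV 4.12 (cv2) and the standard library are available. Lean on these libraries where they do the work, as an engineer would, in place of code of your own. Each camera call takes 0.05 s, during which the arm holds its last target.

### The job

The parts just taken out of the laptop must be put away: lay the battery pack, the fan and the ribbed drive stick each flat on the floor of the tray pocket made for it, and press the hatch cover down between the two spring clips of its carrier until it is fully home under both. Set the parts down rather than dropping them, let go of everything, and leave the mouse and the box of screws where they are.

Things in the scene. Friction and masses are not known exactly. Their poses are not given: they have to be found in the camera images.
- battery: laptop battery pack, a black bar 44 mm (x) by 142 mm (y) by 21 mm high, about 0.23 kg, two rows of cells showing as long swells and a blank white label on top; lies flat on the white desk. Origin: centre of its underside; y along its length, z up.
- fan: laptop blower fan, a flat dark steel housing 54 mm (x) by 64 mm (y) by 12 mm high, about 55 g, round at its -y end, square at its +y end, round black intake with grey blades on top; lies flat on the desk. Its straight sides (+x, -x) are 54 mm apart from the middle to the square end. Origin: centre of its underside; z up.
- ssd: solid-state drive stick under a ribbed grey anodised heat sink, 23 mm (x) by 80 mm (y) by 11 mm high, about 45 g, brass contacts at the +y end; lies flat on the desk. Origin: centre of its underside; y along its length, z up.
- cover: laptop hatch cover, stiff dark plate 56 mm (x) by 100 mm (y), 6 mm thick, 40 g, light vent slots on its +y half; flat on the desk. Origin: centre of underside; y along its length, z up. Let go between the carrier's clips it rests on their slopes, underside about 17 mm above the desk; pressed on its middle (about 5 to 12 N) it spreads them and snaps home, underside 3, top 9 mm above the desk.
- battery_tray: fixed grey tray on the dark mat, 96 x 186 mm (x, y), 12 mm high, with one pocket for the battery pack: 56 x 154 mm (6 mm spare all round), light floor 3 mm above the desk. A finger notch 50 mm wide (y), open down to 3 mm, runs out through the middle of the +x and -x sides. Origin: pocket centre at desk height; z up. Part goes in either way round.
- fan_tray: fixed grey tray on the dark mat, 106 x 108 mm (x, y), 12 mm high, with one pocket for the fan: 66 x 76 mm (6 mm spare all round), light floor 3 mm above the desk. A finger notch 50 mm wide (y), open down to 3 mm, runs out through the middle of the +x and -x sides. Origin: pocket centre at desk height; z up. Part goes in either way round.
- ssd_tray: fixed grey tray on the dark mat, 75 x 124 mm (x, y), 12 mm high, with one pocket for the drive stick: 35 x 92 mm (6 mm spare all round), light floor 3 mm above the desk. A finger notch 50 mm wide (y), open down to 3 mm, runs out through the middle of the +x and -x sides. Origin: pocket centre at desk height; z up. Part goes in either way round.
- cover_carrier: fixed grey plate on the dark mat, 106 x 160 x 3 mm, for the cover (along y, either way round). A sprung steel clip 28 mm wide, 27 mm high at each y end: bead at 47.5 mm from centre, 12.5 mm up, giving 8 mm; lead-in slope opens to 56 mm at the top. Four guide posts 15 mm high leave 5 mm beside the cover (x) and a 52 mm gap (y) mid-side for fingers. Origin: plate centre at desk height; z up.
- mouse: black computer mouse, 100 mm by 58 mm, 34 mm high, loose, at one side of the work. Origin: centre of its underside. To be left alone.
- parts_box: small white box of screws in ten compartments, 130 mm by 64 mm, 22 mm high, loose, at the other side of the work. Origin: centre of its underside. To be left alone.
Not all that is in view belongs to the job. Of the things shaped like the ssd, the grey one is meant.

How it is judged:
By the outcome, as a careful person would: the job done as asked, in the order asked, and still so for the second after the job is handed in, with the robot touching nothing.
It also fails if it takes over 109 s, if anything falls off the work surface, if the arm or the gripper's body presses on something with over 40 N, if the wrist force passes 120 N, or if a joint passes its speed limit or range.

## Working session

There is one attempt and no reset: what is moved stays moved. The work goes in short steps, Python scripts to look and compute and a tool call to move; the robot and the scene stay as the last step left them, time stands still between calls to the robot, and variables do not carry over. Pictures are saved under pics/ and viewed, and the job is handed in when it is done.

Besides the shell and the picture viewer there is one more tool, called after "Emit:" as a command line: name --argument value ..., lists and objects as JSON in quotes. step_arm: Moves the arm, as the interface text tells. Its arguments: {"type":"object","properties":{"targets":{"type":"array","items":{"type":"array"}},"grip_force":{"type":"number"}},"required":["targets"]}

```bash
mkdir -p pics
cat > h.py <<'E'
import numpy as np,cv2
from rig import manip,imaging
from scipy.spatial.transform import Rotation as R
def cal(n):
    return imaging.get_calibration(n)
def snap(n,f):
    im,d=imaging.get_image(n); cv2.imwrite('pics/'+f+'.png',im); np.savez('pics/'+f+'.npz',im=im,d=d); return im,d
def rays(n,uv):
    c=cal(n); f=192/np.tan(np.radians(c['vfov'])/2)
    K=np.array([[f,0,c['cx']],[0,f,c['cy']],[0,0,1.]])
    uv=np.asarray(uv,float).reshape(-1,1,2)
    p=cv2.undistortPoints(uv,K,np.array([c['k1'],0,0,0.,0]),None,None).reshape(-1,2) if 1 else 0
    q=c['orientation']; r=R.from_quat([q[1],q[2],q[3],q[0]]).as_matrix()
    return np.array(c['xyz']),np.c_[p,np.ones(len(p))]@r.T
def onz(n,uv,z):
    o,d=rays(n,uv); z=np.asarray(z,float); t=(z-o[2])/d[:,2]; return o+d*t[:,None] if t.ndim else o+d*t
E
python3 - <<'E'
from h import *
for n in('top','side'):
    im,d=snap(n,n+'0'); print(cal(n),d[d>0].min(),d.max())
s=manip.state();print(s)
E
```

```text
{'vfov': 56.406122743645525, 'cx': 249.5342335008986, 'cy': 191.8892202201961, 'k1': -0.06214036562212939, 'xyz': array([0.34476368, 0.0053988 , 1.18664668]), 'orientation': array([-0.01782591,  0.70799261, -0.70579488,  0.01680152])} 0.4185085 1.2301135
{'vfov': 43.797977305238064, 'cx': 254.4297931339145, 'cy': 192.62555970828157, 'k1': -0.041408414011725764, 'xyz': array([0.37962605, 0.88753475, 1.11673315]), 'orientation': array([ 0.0061962 , -0.01824003,  0.94026415, -0.33990032])} 0.99825346 3.3388798
{'clock': 0.1, 'q': array([-1.48501439e+00,  3.42651310e-01,  1.52491108e+00,  9.02840647e-07,
        1.27536212e+00, -1.46001346e-01]), 'joint_velocities': array([-0.000519  , -0.00096299, -0.00236934,  0.00068517,  0.00062571,
        0.0019965 ]), 'joint_torque': array([ 1.09960300e-03, -4.34447622e+01, -2.46492255e+01, -1.94065778e-04,
        4.78101618e-03, -2.76547532e-07]), 'tool_pos': array([ 0.12059133, -0.51061261,  0.23069998]), 'eef_rot': array([ 0.08177882, -0.08174986,  0.70283408, -0.70189276]), 'wrist_force': array([-0.51130917, -0.27693507, -0.62519446]), 'moment': array([ 0.0330351 , -0.01129523,  0.00120088]), 'opening': 0.08538491543906943}
```

View pics/top0.png

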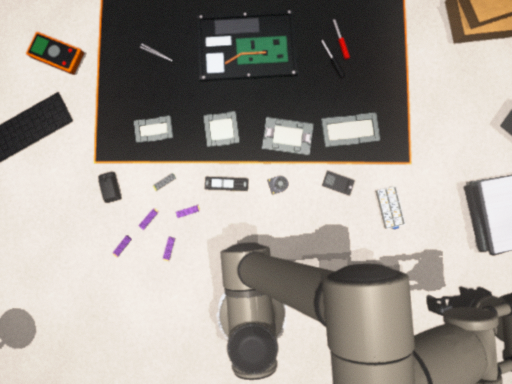

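View pics/side0.png

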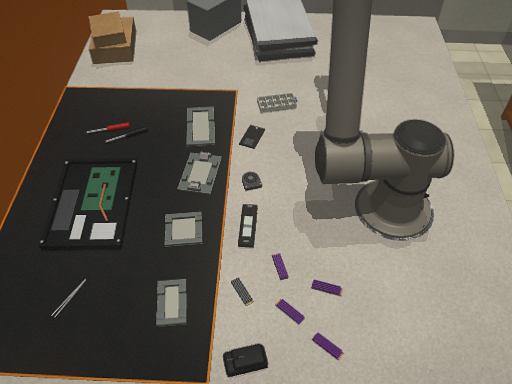

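Run:
```python
from h import *
im=cv2.imread('pics/top0.png'); c=im[105:265,90:420]
cv2.imwrite('pics/topc.png',cv2.resize(c[:100],None,fx=2.4,fy=2.4,interpolation=cv2.INTER_CUBIC))
c=im[165:265,95:265];cv2.imwrite('pics/topl.png',cv2.resize(c,None,fx=4.6,fy=4.6,interpolation=cv2.INTER_CUBIC))
im=cv2.imread('pics/side0.png'); c=im[90:384,145:355]
cv2.imwrite('pics/sidec.png',cv2.resize(c[:150],None,fx=3.8,fy=3.8,interpolation=cv2.INTER_CUBIC))
cv2.imwrite('pics/sided.png',cv2.resize(c[110:260],None,fx=3.8,fy=3.8,interpolation=cv2.INTER_CUBIC))
print(onz('top',[(0,0),(511,0),(250,190),(165,182),(226,184),(278,184),(338,182),(390,207)],0).round(3))
```

```text
[[ 1.094  0.91   0.   ]
 [ 1.101 -0.936  0.   ]
 [ 0.409  0.006  0.   ]
 [ 0.435  0.289  0.   ]
 [ 0.429  0.086  0.   ]
 [ 0.429 -0.087  0.   ]
 [ 0.437 -0.288  0.   ]
 [ 0.354 -0.462  0.   ]]
```

View pics/topc.png

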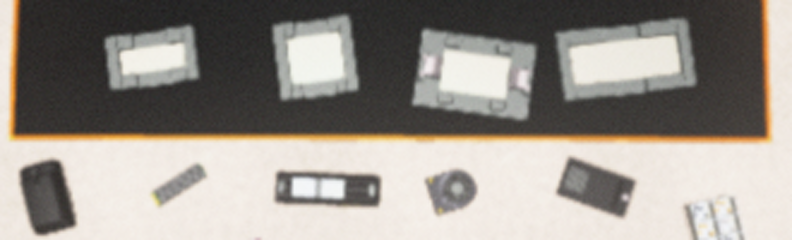

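View pics/topl.png

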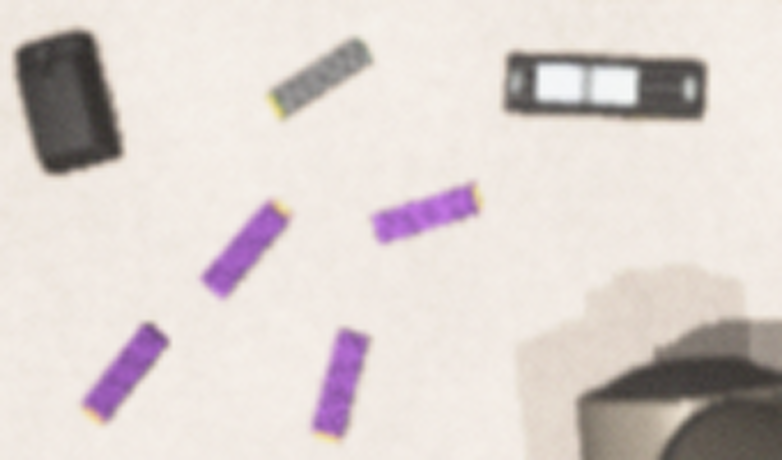

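View pics/sidec.png

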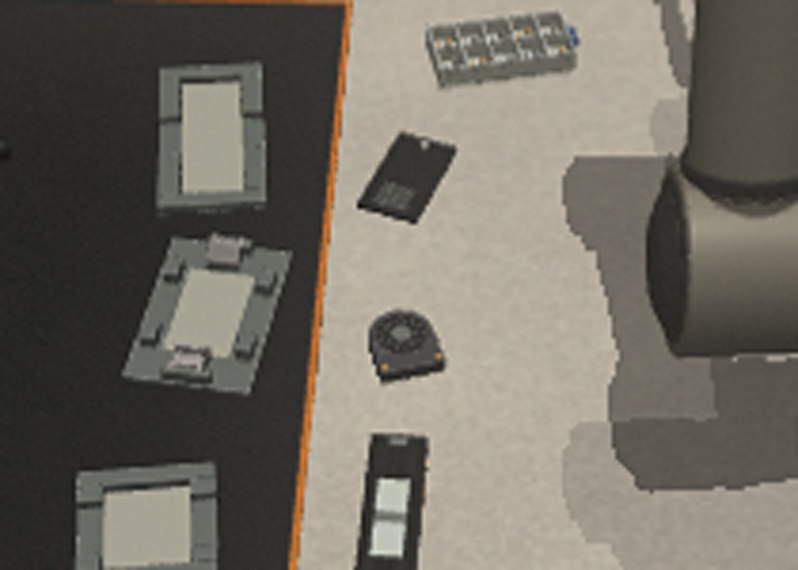

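View pics/sided.png

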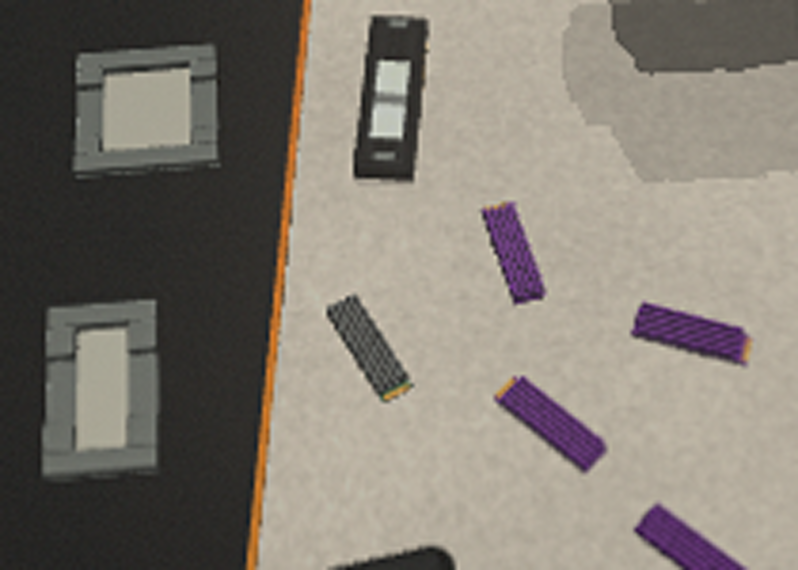

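```bash
cat > meas.py <<'E'
from h import *
ROI={'top':{'battery':(200,172,252,196),'fan':(266,172,292,197),'ssd':(150,170,180,194),'cover':(318,167,358,198),
 'battery_tray':(316,106,386,152),'fan_tray':(197,106,244,152),'ssd_tray':(128,110,178,148),'cover_carrier':(256,112,318,158)},
 'side':{'battery':(232,200,262,250),'fan':(238,168,266,194),'ssd':(228,274,256,308),'cover':(236,120,268,152),
 'battery_tray':(178,102,220,150),'fan_tray':(160,205,208,250),'ssd_tray':(150,272,192,330),'cover_carrier':(172,146,226,198)}}
H=dict(battery=.021,fan=.012,ssd=.011,cover=.006,battery_tray=.012,fan_tray=.012,ssd_tray=.012,cover_carrier=.003)
def seg(im,roi,thr=None,bright=False):
    x0,y0,x1,y1=roi; g=im[y0:y1,x0:x1].max(2)
    g=cv2.resize(g,None,fx=4,fy=4,interpolation=cv2.INTER_CUBIC)
    fl=cv2.THRESH_BINARY if bright else cv2.THRESH_BINARY_INV
    if thr is None: t,m=cv2.threshold(g,0,255,fl|cv2.THRESH_OTSU)
    else: t,m=cv2.threshold(g,thr,255,fl)
    m=cv2.morphologyEx(m,cv2.MORPH_CLOSE,np.ones((9,9)))
    cs,_=cv2.findContours(m,cv2.RETR_EXTERNAL,cv2.CHAIN_APPROX_NONE)
    c=max(cs,key=cv2.contourArea).reshape(-1,2).astype(float)
    return (c+.5)/4-.5+np.array([x0,y0]),t
def rect(p):
    (cx,cy),(w,h),a=cv2.minAreaRect((p[:,:2]*1000).astype(np.float32))
    if w>h: w,h,a=h,w,a+90   # h long; long axis angle = a+90
    a=(a+90)%180
    return cx,cy,w,h,a-180 if a>90 else a
E
python3 - <<'E'
from meas import *
for n in('top','side'):
    im=cv2.imread(f'pics/{n}0.png')
    for k,r in ROI[n].items():
        tr='tray' in k or 'carr' in k
        c,t=seg(im,r,None if not tr else (75 if n=='top' else 62),tr)
        print(n,k,t,np.round(rect(onz(n,c,H[k])),1))
        if tr:
            c,t=seg(im,r,200 if n=='top' else 150,True)
            print('   floor',np.round(rect(onz(n,c,.003)),1))
E
```

```text
top battery 172.0 [429.8  83.5  45.1 142.9  87.6]
top fan 187.0 [429.  -87.1  53.8  64.7 -72.2]
top ssd 197.0 [437.1 288.4  23.9  77.6 -57.1]
top cover 171.0 [ 434.4 -286.    55.7   99.7   70.8]
top battery_tray 75.0 [ 612.  -329.1  103.4  192.1  -83. ]
   floor [ 613.3 -329.3   56.4  152.2  -82.3]
top fan_tray 75.0 [611.9 102.6 113.3 114.2   7.8]
   floor [613.1 102.8  69.5  77.2 -82.7]
top ssd_tray 75.0 [611.5 330.8  81.8 128.7 -82.3]
   floor [613.1 331.1  37.3  91.5 -82.2]
top cover_carrier 75.0 [ 591.2 -118.9  113.9  166.3   82.2]
   floor [ 591.5 -118.4   60.2   95.5   82.3]
side battery 120.0 [428.6  95.6  46.6 151.1  87.8]
side fan 128.0 [427.8 -80.2  57.6  74.5 -72.7]
side ssd 133.0 [434.8 299.2  26.2  83.6 -57.4]
side cover 121.0 [ 432.5 -281.7   58.8  106.3   70.5]
side battery_tray 62.0 [ 610.6 -323.5   97.5  200.   -83.4]
   floor [ 611.6 -331.5   53.6  143.   -83. ]
side fan_tray 62.0 [611.5 108.2 107.5 115.3 -82.3]
   floor [612.  102.4  64.8  69.4 -82.2]
side ssd_tray 62.0 [611.3 336.4  77.1 129.2 -82.1]
   floor [612.6 332.4  33.2  86.6 -82.1]
side cover_carrier 62.0 [ 589.3 -121.5  108.1  174.    82.1]
   floor [ 591.5 -108.5   55.8  108.2   82.1]
```

```bash
cat > st.py <<'E'
from h import *
def st():
    s=manip.state(); q=s['eef_rot']; r=R.from_quat([q[1],q[2],q[3],q[0]]).as_matrix()
    z=r[:,2]; print('t',s['clock'],'tcp',(s['tool_pos']*1000).round(1),'zyaw',np.degrees(np.arctan2(z[1],z[0])).round(2),'y',r[:,1].round(3),'q',s['q'].round(2),'F',s['wrist_force'].round(1),'op',round(s['opening']*1000,1))
    return s
if __name__=='__main__': st()
E
python3 st.py
```

```text
t 0.1 tcp [ 120.6 -510.6  230.7] zyaw -76.72 y [-0.     0.001 -1.   ] q [-1.49  0.34  1.52  0.    1.28 -0.15] F [-0.5 -0.3 -0.6] op 85.4
```

Emit:
step_arm --targets '[[-1,[31.2,22.6,0],[0,0,0]],[-1,[31.2,22.6,0],[0,0,0]],[-1,[31.2,22.6,0],[0,0,0]],[-1,[31.2,22.6,0],[0,0,0]],[-1,[31.2,22.6,0],[0,0,0]],[-1,[31.2,22.6,0],[0,0,0]],[-1,[31.2,22.6,0],[0,0,0]],[-1,[31.2,22.6,0],[0,0,0]],[-1,[5.4,37.6,-9.1],[0,0,0.118]],[-1,[5.4,37.6,-9.1],[0,0,0.118]],[-1,[5.4,37.6,-9.1],[0,0,0.118]],[-1,[5.4,37.6,-9.1],[0,0,0.118]],[-1,[5.4,37.6,-9.1],[0,0,0.118]],[-1,[5.4,37.6,-9.1],[0,0,0.118]],[-1,[5.4,37.6,-9.1],[0,0,0.118]],[-1,[5.4,37.6,-9.1],[0,0,0.118]],[-1,[5.4,37.6,-9.1],[0,0,0.118]],[-1,[5.4,37.6,-9.1],[0,0,0.118]],[-1,[5.4,37.6,-9.1],[0,0,0.118]],[-1,[0,0,0],[0,0,0]]]' --grip_force 40

```text
clock: 1.77
tool_pos: [0.4287, 0.0888, 0.1297]
eef_rot: [0.492, -0.493, 0.508, -0.506]
wrist_force: [-0.9, -0.9, -0.9]
opening: 0.0854
```

```bash
python3 st.py
python3 - <<'E'
from h import *
im,d=snap('side','side1'); cv2.imwrite('pics/side1c.png',cv2.resize(im[120:300,160:360],None,fx=3.3,fy=3.3,interpolation=cv2.INTER_CUBIC))
E
```

```text
t 1.7667 tcp [428.7  88.8 129.7] zyaw -1.68 y [-0.002  0.002 -1.   ] q [0.03 0.31 1.9  0.   0.94 0.06] F [-0.9 -0.9 -0.9] op 85.4
```

View pics/side1c.png

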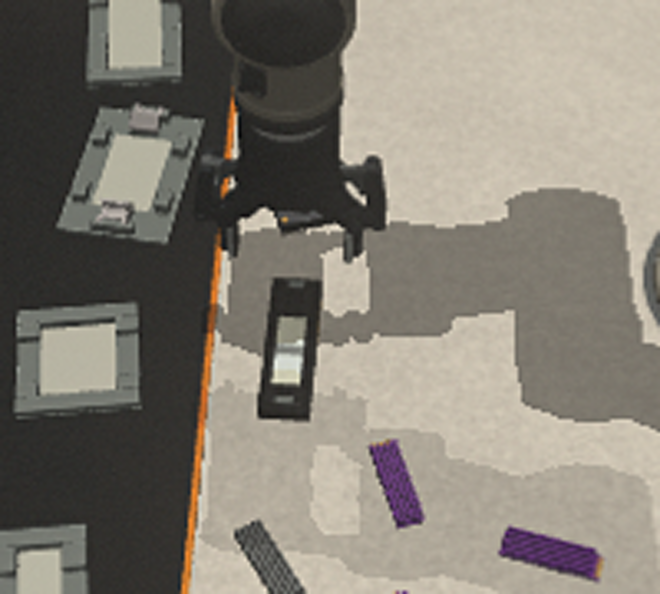

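Run:
```python
from h import *
from st import st
s=st()
o,d=rays('side',[(230.5,197.0),(266.7,198.4)])
for yy in(.088,.099):
    t=(yy-o[1])/d[:,1]; print((o+d*t[:,None]).round(4))
```

```text
t 1.8167 tcp [428.8  86.4 130.2] zyaw -1.97 y [-0.002  0.    -1.   ] q [0.02 0.31 1.9  0.   0.94 0.06] F [-0.3 -1.5 -0. ] op 85.1
[[0.4733 0.088  0.1335]
 [0.3771 0.088  0.1322]]
[[0.4721 0.099  0.147 ]
 [0.3771 0.099  0.1458]]
```

Emit:
step_arm --targets '[[-1,[0,0,-35],[0,0,0]],[-1,[0,0,-35],[0,0,0]],[-1,[0,0,-30],[0,0,0]],[-1,[0,0,-20],[0,0,0]],[-1,[0,0,-10],[0,0,0]],[-1,[0,0,0],[0,0,0]],[-1,[0,0,0],[0,0,0]],[-1,[0,0,0],[0,0,0]]]'

```text
clock: 2.48
tool_pos: [0.4303, 0.0829, 0.002]
eef_rot: [-0.49, 0.489, -0.51, 0.511]
wrist_force: [-0.3, 0.5, 0.6]
opening: 0.0852
```

Emit:
step_arm --targets '[[0.4,[0,0,0],[0,0,0]],[0.4,[0,0,0],[0,0,0]],[0.4,[0,0,0],[0,0,0]],[0.4,[0,0,0],[0,0,0]],[0.4,[0,0,0],[0,0,0]],[0.4,[0,0,0],[0,0,0]],[0.4,[0,0,0],[0,0,0]],[0.4,[0,0,0],[0,0,0]]]'

```text
clock: 3.15
tool_pos: [0.4301, 0.0834, 0.002]
eef_rot: [-0.49, 0.489, -0.51, 0.511]
wrist_force: [-0.6, -0.7, 7.0]
opening: 0.0432
```

```bash
python3 st.py
python3 - <<'E'
from h import *
im,d=snap('side','side2'); cv2.imwrite('pics/side2c.png',cv2.resize(im[150:270,190:310],None,fx=5,fy=5,interpolation=cv2.INTER_CUBIC))
E
```

```text
t 3.15 tcp [430.1  83.4   2. ] zyaw -2.34 y [ 0.002 -0.    -1.   ] q [ 0.02  0.54  2.02 -0.    0.58  0.06] F [-0.6 -0.7  7. ] op 43.2
```

View pics/side2c.png

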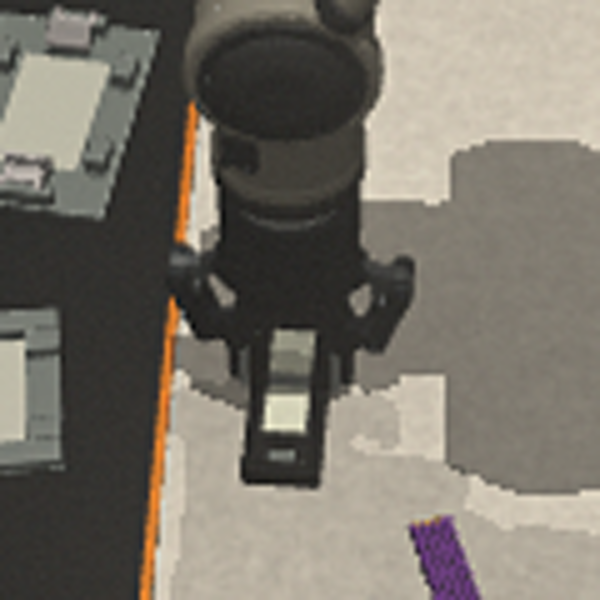

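Emit:
step_arm --targets '[[1,[0,0,0],[0,0,0]],[1,[0,0,0],[0,0,0]],[1,[0,0,10],[0,0,0]],[1,[0,0,25],[0,0,0]],[1,[0,0,35],[0,0,0]],[1,[0,0,0],[0,0,0]]]'

```text
clock: 3.7
tool_pos: [0.4325, 0.0836, 0.0758]
eef_rot: [-0.492, 0.488, -0.508, 0.512]
wrist_force: [0.5, 0.8, -2.1]
opening: 0.043
```

Emit:
step_arm --targets '[[1,[7.6,-17.2,0],[0,0,0]],[1,[15.2,-34.4,0],[0,0,0.0146]],[1,[15.2,-34.4,0],[0,0,0.0146]],[1,[15.2,-34.4,0],[0,0,0.0146]],[1,[15.2,-34.4,0],[0,0,0.0146]],[1,[15.2,-34.4,0],[0,0,0.0146]],[1,[15.2,-34.4,0],[0,0,0.0146]],[1,[15.2,-34.4,0],[0,0,0.0146]],[1,[15.2,-34.4,0],[0,0,0.0146]],[1,[15.2,-34.4,0],[0,0,0.0146]],[1,[15.2,-34.4,0],[0,0,0.0146]],[1,[15.2,-34.4,0],[0,0,0.0146]],[1,[7.6,-17.2,0],[0,0,0.0146]],[1,[0,0,0],[0,0,0]],[1,[0,0,0],[0,0,0]],[1,[0,0,0],[0,0,0]],[1,[0,0,0],[0,0,0]]]'

```text
clock: 5.12
tool_pos: [0.6116, -0.3278, 0.0708]
eef_rot: [0.533, -0.533, 0.466, -0.465]
wrist_force: [0.6, 0.1, -2.1]
opening: 0.0433
```

```bash
python3 st.py
python3 - <<'E'
from h import *
im,d=snap('side','side3'); cv2.imwrite('pics/side3c.png',cv2.resize(im[60:210,150:270],None,fx=4,fy=4,interpolation=cv2.INTER_CUBIC))
E
```

```text
t 5.1167 tcp [ 611.6 -327.8   70.8] zyaw 7.74 y [-0.001  0.001 -1.   ] q [-0.6   0.79  1.19  0.    1.16 -0.74] F [ 0.6  0.1 -2.1] op 43.3
```

View pics/side3c.png

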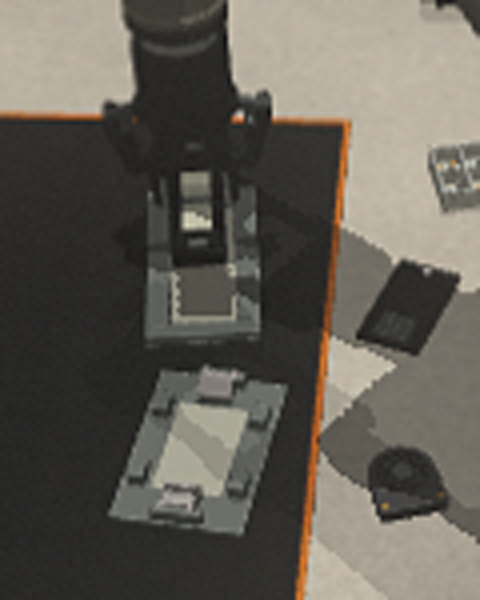

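Emit:
step_arm --targets '[[1,[0,0,-20],[0,0,0]],[1,[0,0,-20],[0,0,0]],[1,[0,0,-12],[0,0,0]],[1,[0,0,-6],[0,0,0]],[1,[0,0,-4],[0,0,0]],[1,[0,0,-2],[0,0,0]],[1,[0,0,0],[0,0,0]],[1,[0,0,0],[0,0,0]]]'

```text
clock: 5.83
tool_pos: [0.6125, -0.3296, 0.0082]
eef_rot: [0.533, -0.532, 0.465, -0.466]
wrist_force: [1.2, 0.4, -2.7]
opening: 0.0432
```

```bash
python3 st.py
python3 - <<'E'
from h import *
im,d=snap('side','side4'); a=cv2.resize(im[70:180,150:270],None,fx=5,fy=5,interpolation=cv2.INTER_CUBIC)
cv2.imwrite('pics/side4c.png',a)
E
```

```text
t 5.8333 tcp [ 612.5 -329.6    8.2] zyaw 7.7 y [ 0.001 -0.001 -1.   ] q [-0.6   0.86  1.23  0.    1.05 -0.74] F [ 1.2  0.4 -2.7] op 43.2
```

View pics/side4c.png

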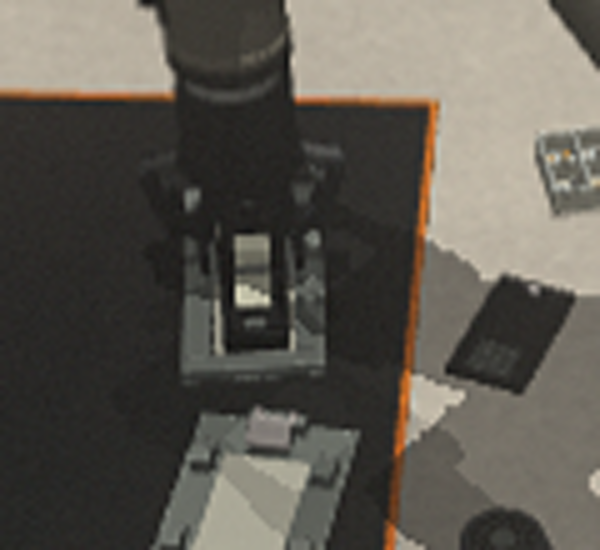

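Emit:
step_arm --targets '[[1,[0,0,-1],[0,0,0]],[1,[0,0,-1],[0,0,0]],[1,[0,0,-0.7],[0,0,0]],[1,[0,0,0],[0,0,0]],[1,[0,0,0],[0,0,0]]]'

```text
clock: 6.3
tool_pos: [0.6122, -0.3295, 0.0051]
eef_rot: [0.532, -0.532, 0.465, -0.466]
wrist_force: [-2.0, 1.4, 2.5]
opening: 0.043
```

Emit:
step_arm --targets '[[1,[0,0,-0.7],[0,0,0]],[1,[0,0,0],[0,0,0]],[1,[0,0,0],[0,0,0]]]'

```text
clock: 6.55
tool_pos: [0.6122, -0.3295, 0.0051]
eef_rot: [0.532, -0.532, 0.465, -0.466]
wrist_force: [-3.4, 1.4, 7.0]
opening: 0.0431
```

Emit:
step_arm --targets '[[-0.1,[0,0,0],[0,0,0]],[-0.2,[0,0,0],[0,0,0]],[-0.5,[0,0,0],[0,0,0]],[-0.5,[0,0,0],[0,0,0]],[-0.5,[0,0,0],[0,0,0]],[-0.5,[0,0,0],[0,0,0]],[-0.5,[0,0,10],[0,0,0]],[-0.5,[0,0,20],[0,0,0]],[-0.5,[0,0,40],[0,0,0]],[-0.5,[-15,30,15],[0,0,0]],[-0.5,[-17,34,0],[0,0,0]]]'

```text
clock: 7.47
tool_pos: [0.5828, -0.2682, 0.0945]
eef_rot: [0.532, -0.531, 0.462, -0.47]
wrist_force: [2.2, 0.0, -0.5]
opening: 0.064
```

```bash
python3 st.py
python3 - <<'E'
from h import *
im,d=snap('top','top5'); a=cv2.resize(im[95:205,260:400],None,fx=5,fy=5,interpolation=cv2.INTER_CUBIC)
cv2.imwrite('pics/top5c.png',a)
im,d=snap('side','side5'); a=cv2.resize(im[70:180,150:270],None,fx=5,fy=5,interpolation=cv2.INTER_CUBIC)
cv2.imwrite('pics/side5c.png',a)
E
```

```text
t 7.4667 tcp [ 582.8 -268.2   94.5] zyaw 7.55 y [ 0.01  -0.006 -1.   ] q [-0.55  0.67  1.36 -0.    1.09 -0.68] F [ 2.2  0.  -0.5] op 64.0
```

View pics/top5c.png

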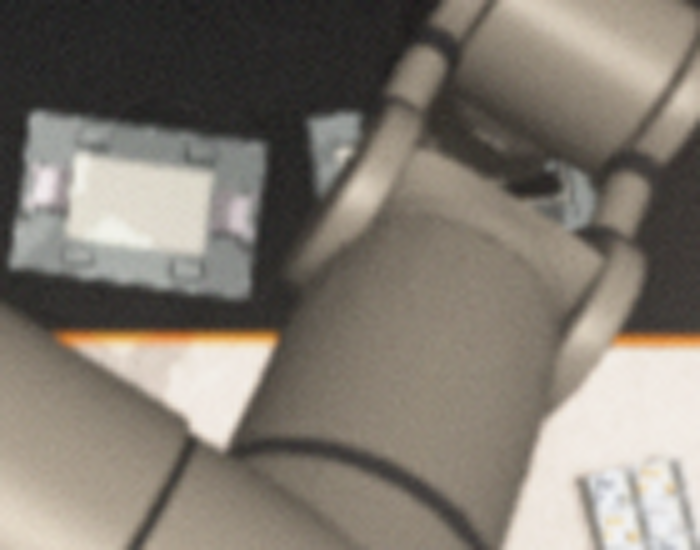

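View pics/side5c.png

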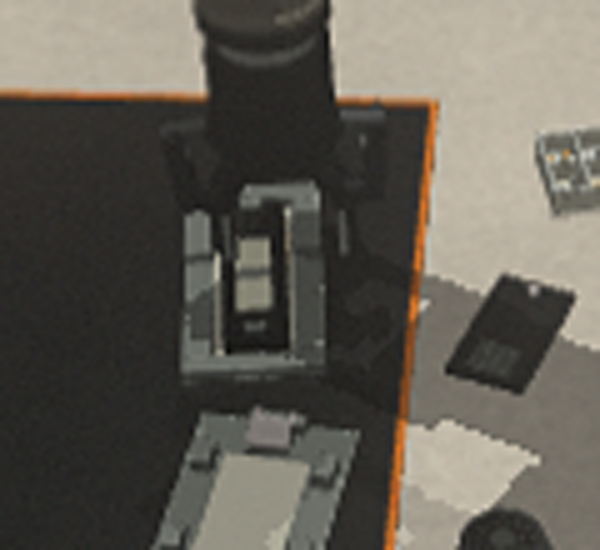

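Run:
```python
from h import *
o,d=rays('side',[(218.5,120.7),(195.6,118)])
for yy in(-.254,-.258):
    t=(yy-o[1])/d[:,1]; print((o+d*t[:,None]).round(4))
from st import st; st()
```

```text
[[ 0.5373 -0.254   0.0957]
 [ 0.6097 -0.254   0.1047]]
[[ 0.5378 -0.258   0.0921]
 [ 0.6105 -0.258   0.1011]]
t 7.5667 tcp [ 577.  -260.1   89.6] zyaw 7.84 y [-0.004  0.004 -1.   ] q [-0.55  0.67  1.38  0.    1.1  -0.68] F [ 0.2 -0.3 -0.2] op 64.1
```

Emit:
step_arm --targets '[[-0.6,[-22,26.5,0],[0,0,0.0252]],[-0.6,[-22,26.5,0],[0,0,0.0252]],[-0.6,[-22,26.5,0],[0,0,0.0252]],[-0.6,[-22,26.5,0],[0,0,0.0252]],[-0.6,[-22,26.5,0],[0,0,0.0252]],[-0.6,[-22,26.5,0],[0,0,0.0252]],[-0.6,[-22,26.5,0],[0,0,0.0252]],[-0.6,[0,0,-20],[0,0,0]],[-0.6,[0,0,-20],[0,0,0]],[-0.6,[0,0,-15],[0,0,0]],[-0.6,[0,0,0],[0,0,0]],[-0.6,[0,0,0],[0,0,0]]]'

```text
clock: 8.57
tool_pos: [0.4261, -0.0799, 0.0339]
eef_rot: [-0.571, 0.571, -0.417, 0.416]
wrist_force: [0.7, -0.5, -0.1]
opening: 0.0677
```

Run:
```python
from h import *
from st import st
im,d=snap('side','side6'); a=cv2.resize(im[100:220,190:310],None,fx=5,fy=5,interpolation=cv2.INTER_CUBIC)
cv2.imwrite('pics/side6c.png',a); st()
```

```text
t 8.6167 tcp [426.6 -80.1  34.4] zyaw 17.79 y [ 0.001 -0.    -1.   ] q [-0.36  0.47  2.01  0.    0.67 -0.67] F [-0.3  0.2  0.2] op 68.1
```

View pics/side6c.png

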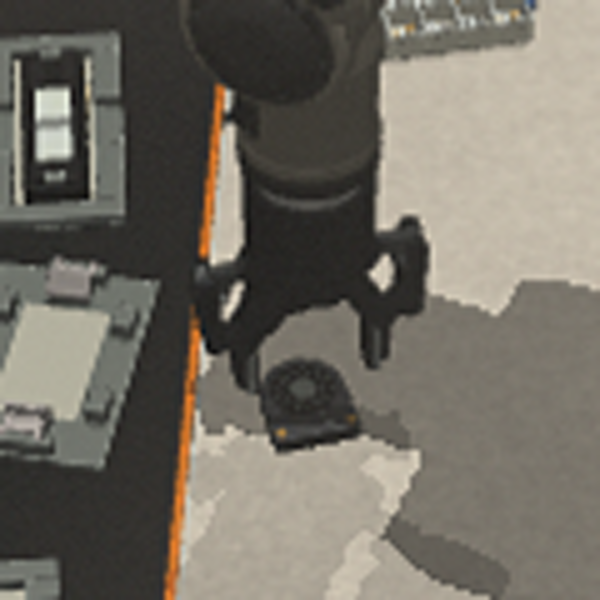

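Emit:
step_arm --targets '[[-0.6,[0,0,-15],[0,0,0]],[-0.6,[0,0,-10],[0,0,0]],[-0.6,[0,0,-6],[0,0,0]],[-0.6,[0,0,-3],[0,0,0]],[-0.6,[0,0,0],[0,0,0]],[-0.6,[0,0,0],[0,0,0]]]'

```text
clock: 9.12
tool_pos: [0.4264, -0.0801, 0.0003]
eef_rot: [0.571, -0.571, 0.416, -0.417]
wrist_force: [0.3, -0.3, 0.2]
opening: 0.068
```

Run:
```python
from h import *
from st import st
im,d=snap('side','side7'); a=cv2.resize(im[140:220,210:290],None,fx=7,fy=7,interpolation=cv2.INTER_CUBIC)
cv2.imwrite('pics/side7c.png',a); st()
```

```text
t 9.1667 tcp [ 4.265e+02 -8.010e+01  4.000e-01] zyaw 17.79 y [ 0.001 -0.    -1.   ] q [-0.36  0.54  2.03  0.    0.57 -0.67] F [-0.6  0.2  0.3] op 68.6
```

View pics/side7c.png

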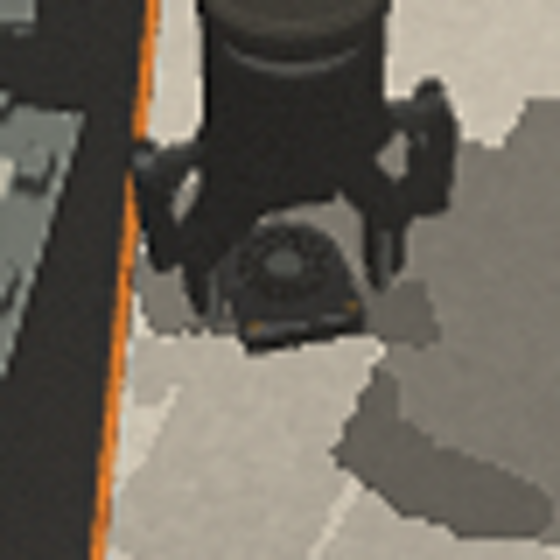

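Emit:
step_arm --targets '[[-0.6,[0,0,-1.5],[0,0,0]],[-0.6,[0,0,-1],[0,0,0]],[-0.6,[0,0,0],[0,0,0]],[-0.45,[0,0,0],[0,0,0]],[-0.4,[0,0,0],[0,0,0]],[-0.35,[0,0,0],[0,0,0]],[-0.35,[0,0,0],[0,0,0]],[-0.35,[0,0,0],[0,0,0]]]' --grip_force 30

```text
clock: 9.83
tool_pos: [0.426, -0.0799, -0.0027]
eef_rot: [0.571, -0.571, 0.417, -0.417]
wrist_force: [-0.0, -0.3, 1.0]
opening: 0.0577
```

Emit:
step_arm --targets '[[-0.1,[0,0,0],[0,0,0]],[-0.1,[0,0,0],[0,0,0]],[-0.1,[0,0,0],[0,0,0]],[-0.1,[0,0,0],[0,0,0]],[-0.1,[0,0,0],[0,0,0]]]'

```text
clock: 10.25
tool_pos: [0.4261, -0.0799, -0.0025]
eef_rot: [0.571, -0.571, 0.417, -0.417]
wrist_force: [-0.6, 0.6, 4.4]
opening: 0.0533
```

Emit:
step_arm --targets '[[1,[0,0,0],[0,0,0]],[1,[0,0,8],[0,0,0]],[1,[0,0,20],[0,0,0]],[1,[0,0,32],[0,0,0]],[1,[11.5,11.9,0],[0,0,0]],[1,[23.1,23.8,0],[0,0,-0.022]],[1,[23.1,23.8,0],[0,0,-0.022]],[1,[23.1,23.8,0],[0,0,-0.022]],[1,[23.1,23.8,0],[0,0,-0.022]],[1,[23.1,23.8,0],[0,0,-0.022]],[1,[23.1,23.8,0],[0,0,-0.022]],[1,[23.1,23.8,0],[0,0,-0.022]],[1,[11.6,11.9,0],[0,0,-0.0223]],[1,[0,0,0],[0,0,0]],[1,[0,0,0],[0,0,0]],[1,[0,0,0],[0,0,0]]]'

```text
clock: 11.58
tool_pos: [0.6099, 0.1101, 0.0571]
eef_rot: [-0.532, 0.533, -0.466, 0.465]
wrist_force: [-0.7, -0.1, -1.2]
opening: 0.0532
```

Run:
```python
from h import *
from st import st
im,d=snap('side','side8'); a=cv2.resize(im[140:270,140:260],None,fx=4.6,fy=4.6,interpolation=cv2.INTER_CUBIC)
cv2.imwrite('pics/side8c.png',a); st()
```

```text
t 11.6333 tcp [609.9 109.8  57.2] zyaw 7.68 y [-0.001 -0.    -1.   ] q [ 0.05  0.69  1.45 -0.    1.   -0.08] F [ 0.3  0.1 -0.9] op 53.3
```

View pics/side8c.png

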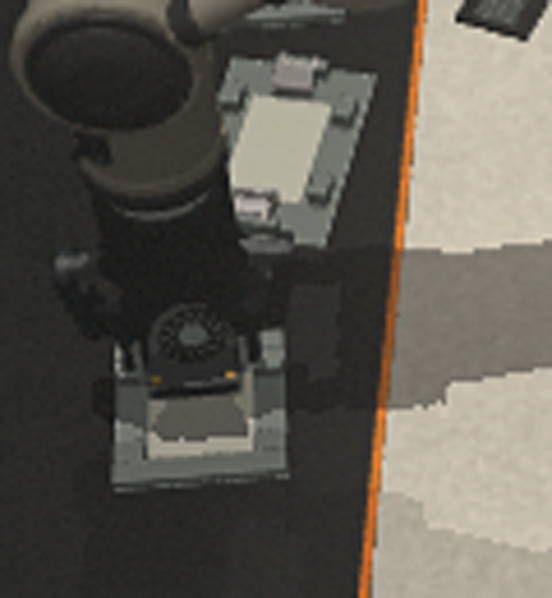

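Emit:
step_arm --targets '[[1,[0,0,-20],[0,0,0]],[1,[0,0,-15],[0,0,0]],[1,[0,0,-10],[0,0,0]],[1,[0,0,-6],[0,0,0]],[1,[0,0,-3],[0,0,0]],[1,[0,0,0],[0,0,0]],[1,[0,0,0],[0,0,0]]]'

```text
clock: 12.22
tool_pos: [0.6112, 0.1104, 0.0039]
eef_rot: [0.533, -0.532, 0.465, -0.466]
wrist_force: [-0.2, -0.4, -0.8]
opening: 0.0531
```

Run:
```python
from h import *
from st import st
im,d=snap('side','side9'); a=cv2.resize(im[140:270,140:260],None,fx=4.6,fy=4.6,interpolation=cv2.INTER_CUBIC)
cv2.imwrite('pics/side9c.png',a); st()
```

```text
t 12.2667 tcp [611.4 110.5   4.1] zyaw 7.69 y [ 0.001  0.    -1.   ] q [ 0.06  0.76  1.48 -0.    0.9  -0.08] F [ 0.1  0.6 -1.5] op 53.1
```

View pics/side9c.png

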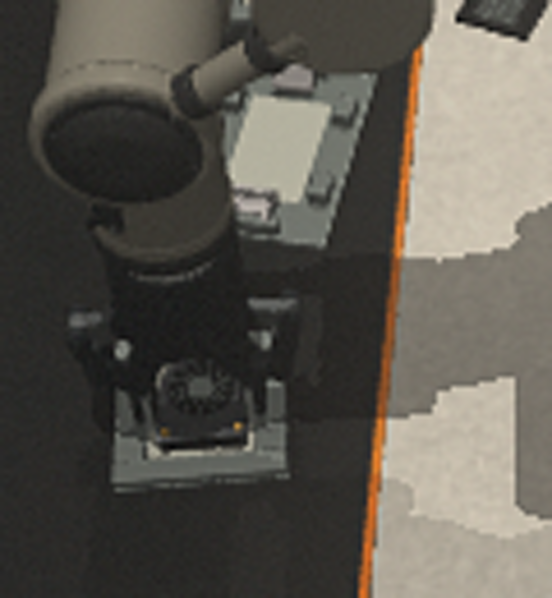

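Fan is over its pocket at crop (200,400), not yet down; lower to contact.

Emit:
step_arm --targets '[[1,[0,0,-1],[0,0,0]],[1,[0,0,-1],[0,0,0]],[1,[0,0,-1],[0,0,0]],[1,[0,0,0],[0,0,0]],[1,[0,0,0],[0,0,0]]]'

```text
clock: 12.68
tool_pos: [0.611, 0.1106, 0.0006]
eef_rot: [0.533, -0.532, 0.465, -0.465]
wrist_force: [0.0, 0.4, 2.4]
opening: 0.0532
```

Emit:
step_arm --targets '[[1,[0,0,-0.6],[0,0,0]],[1,[0,0,0],[0,0,0]],[1,[0,0,0],[0,0,0]]]'

```text
clock: 12.93
tool_pos: [0.6111, 0.1106, 0.0006]
eef_rot: [0.533, -0.532, 0.465, -0.466]
wrist_force: [-1.9, 0.2, 6.9]
opening: 0.0531
```

Emit:
step_arm --targets '[[-0.35,[0,0,0],[0,0,0]],[-0.45,[0,0,0],[0,0,0]],[-0.6,[0,0,0],[0,0,0]],[-0.6,[0,0,0],[0,0,0]],[-0.6,[0,0,0],[0,0,0]],[-0.6,[0,0,10],[0,0,0]],[-0.6,[0,0,20],[0,0,0]],[-0.6,[0,0,35],[0,0,0]],[-0.6,[0,0,20],[0,0,0]],[0,[-21.8,22.2,0],[0,0,0.0548]],[0,[-21.8,22.2,0],[0,0,0.0548]],[0,[-21.8,22.2,0],[0,0,0.0548]],[0,[-21.8,22.2,0],[0,0,0.0548]],[0,[-21.8,22.2,0],[0,0,0.0548]],[0,[-21.8,22.2,0],[0,0,0.0548]],[0,[-21.8,22.2,0],[0,0,0.0548]],[0,[-21.8,22.2,0],[0,0,0.0548]],[0,[0,0,-20],[0,0,0]],[0,[0,0,-15],[0,0,0]],[0,[0,0,0],[0,0,0]]]'

```text
clock: 14.6
tool_pos: [0.4346, 0.288, 0.0482]
eef_rot: [-0.62, 0.622, -0.339, 0.337]
wrist_force: [-0.8, -0.9, -0.2]
opening: 0.0426
```

Run:
```python
from h import *
from st import st
im,d=snap('side','side10'); a=cv2.resize(im[190:320,150:290],None,fx=4.6,fy=4.6,interpolation=cv2.INTER_CUBIC)
cv2.imwrite('pics/side10c.png',a); st()
```

```text
t 14.65 tcp [435.6 288.   49.4] zyaw 32.85 y [-0.002 -0.001 -1.   ] q [ 0.44  0.56  1.75 -0.    0.84 -0.14] F [ 0.1 -0.2 -0.2] op 42.6
```

View pics/side10c.png

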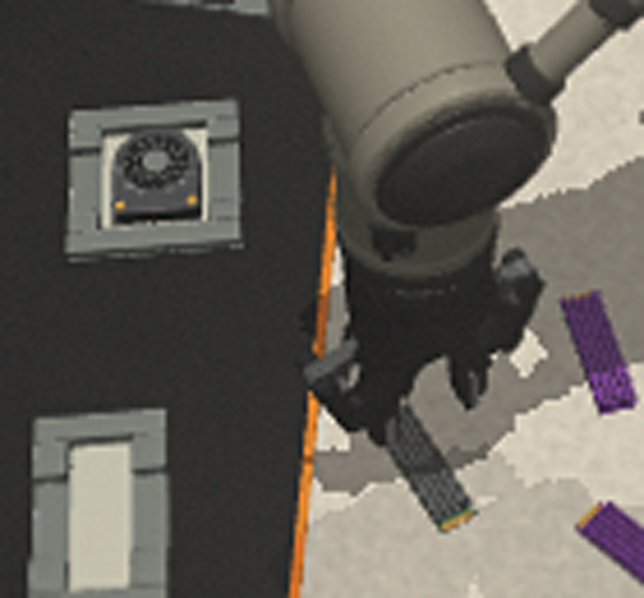

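Emit:
step_arm --targets '[[0,[0.3,0.3,-18],[0,0,0]],[0,[0,0,-15],[0,0,0]],[0,[0,0,-9],[0,0,0]],[0,[0,0,-4],[0,0,0]],[0,[0,0,-2],[0,0,0]],[0,[0,0,0],[0,0,0]],[0,[0,0,0],[0,0,0]]]'

```text
clock: 15.23
tool_pos: [0.4373, 0.2886, 0.0024]
eef_rot: [0.621, -0.62, 0.338, -0.339]
wrist_force: [0.0, 0.5, 0.0]
opening: 0.0425
```

Emit:
step_arm --targets '[[0.2,[0,0,0],[0,0,0]],[0.3,[0,0,0],[0,0,0]],[0.35,[0,0,0],[0,0,0]],[0.4,[0,0,0],[0,0,0]],[0.5,[0,0,0],[0,0,0]],[0.6,[0,0,0],[0,0,0]],[0.6,[0,0,0],[0,0,0]],[0.6,[0,0,0],[0,0,0]]]'

```text
clock: 15.9
tool_pos: [0.437, 0.2886, 0.0022]
eef_rot: [0.621, -0.621, 0.338, -0.339]
wrist_force: [-0.9, 0.4, 4.8]
opening: 0.0221
```

Emit:
step_arm --targets '[[1,[0,0,0],[0,0,0]],[1,[0,0,8],[0,0,0]],[1,[0,0,20],[0,0,0]],[1,[0,0,32],[0,0,0]],[1,[12.5,3,0],[0,0,-0.0313]],[1,[25,6.1,0],[0,0,-0.0626]],[1,[25,6.1,0],[0,0,-0.0626]],[1,[25,6.1,0],[0,0,-0.0626]],[1,[25,6.1,0],[0,0,-0.0626]],[1,[25,6.1,0],[0,0,-0.0626]],[1,[25,6.1,0],[0,0,-0.0626]],[1,[12.5,3,0],[0,0,-0.0313]],[1,[0,0,0],[0,0,0]],[1,[0,0,-18],[0,0,0]],[1,[0,0,-18],[0,0,0]],[1,[0,0,-10],[0,0,0]],[1,[0,0,0],[0,0,0]],[1,[0,0,0],[0,0,0]],[1,[0,0,0],[0,0,0]]]'

```text
clock: 17.48
tool_pos: [0.612, 0.3313, 0.0169]
eef_rot: [0.533, -0.532, 0.465, -0.465]
wrist_force: [0.1, -0.0, 0.0]
opening: 0.0218
```

Run:
```python
from h import *
from st import st
im,d=snap('side','side11'); a=cv2.resize(im[220:345,120:240],None,fx=4.7,fy=4.7,interpolation=cv2.INTER_CUBIC)
cv2.imwrite('pics/side11c.png',a); st()
```

```text
t 17.5333 tcp [612.3 331.4  17.2] zyaw 7.73 y [ 0.002  0.001 -1.   ] q [ 0.39  0.85  1.22 -0.    1.06  0.25] F [0.6 0.3 0.4] op 21.5
```

View pics/side11c.png

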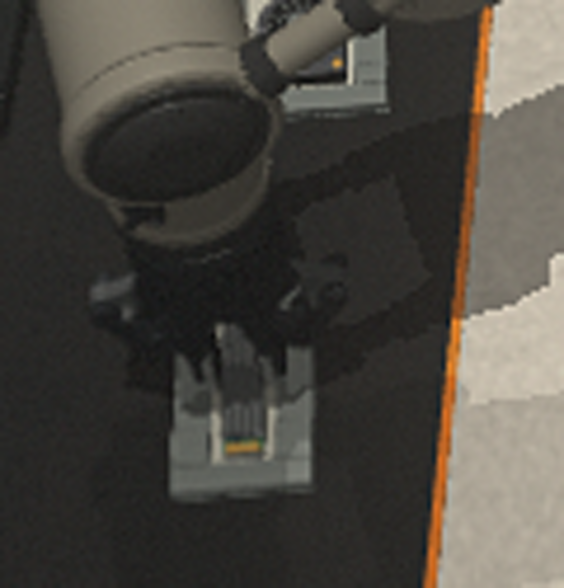

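Emit:
step_arm --targets '[[1,[0,0,-5],[0,0,0]],[1,[0,0,-3],[0,0,0]],[1,[0,0,-2],[0,0,0]],[1,[0,0,-1],[0,0,0]],[1,[0,0,0],[0,0,0]],[1,[0,0,0],[0,0,0]]]'

```text
clock: 18.03
tool_pos: [0.6116, 0.331, 0.0052]
eef_rot: [-0.532, 0.533, -0.465, 0.465]
wrist_force: [-2.5, -1.4, 5.3]
opening: 0.0223
```

Emit:
step_arm --targets '[[1,[0,0,-1],[0,0,0]],[1,[0,0,-0.6],[0,0,0]],[1,[0,0,0],[0,0,0]],[1,[0,0,0],[0,0,0]]]'

```text
clock: 18.37
tool_pos: [0.6117, 0.331, 0.0052]
eef_rot: [0.533, -0.532, 0.465, -0.465]
wrist_force: [-6.6, -3.1, 14.0]
opening: 0.0219
```

Emit:
step_arm --targets '[[1,[0,0,1.4],[0,0,0]],[0.4,[0,0,0],[0,0,0]],[0.2,[0,0,0],[0,0,0]],[0,[0,0,0],[0,0,0]],[-0.1,[0,0,0],[0,0,0]],[-0.1,[0,0,0],[0,0,0]],[-0.1,[0,0,0],[0,0,0]],[-0.1,[0,0,12],[0,0,0]],[-0.1,[0,0,25],[0,0,0]],[-0.1,[0,0,40],[0,0,0]],[-0.1,[0,0,10],[0,0,0]]]'

```text
clock: 19.28
tool_pos: [0.6144, 0.3322, 0.0988]
eef_rot: [0.536, -0.529, 0.464, -0.467]
wrist_force: [0.9, 0.8, 1.0]
opening: 0.0471
```

Emit:
step_arm --targets '[[-0.6,[-5.2,-18.1,0],[0,0,-0.0138]],[-0.6,[-10.5,-36.3,0],[0,0,-0.0277]],[-0.6,[-10.5,-36.3,0],[0,0,-0.0277]],[-0.6,[-10.5,-36.3,0],[0,0,-0.0277]],[-0.6,[-10.5,-36.3,0],[0,0,-0.0277]],[-0.6,[-10.5,-36.3,0],[0,0,-0.0277]],[-0.6,[-10.5,-36.3,0],[0,0,-0.0277]],[-0.6,[-10.5,-36.3,0],[0,0,-0.0277]],[-0.6,[-10.5,-36.3,0],[0,0,-0.0277]],[-0.6,[-10.5,-36.3,0],[0,0,-0.0277]],[-0.6,[-10.5,-36.3,0],[0,0,-0.0277]],[-0.6,[-10.5,-36.3,0],[0,0,-0.0277]],[-0.6,[-10.5,-36.3,0],[0,0,-0.0277]],[-0.6,[-10.5,-36.3,0],[0,0,-0.0277]],[-0.6,[-10.5,-36.3,0],[0,0,-0.0277]],[-0.6,[-10.5,-36.3,0],[0,0,-0.0277]],[-0.6,[-10.5,-36.3,0],[0,0,-0.0277]],[-0.6,[-5,-18.4,0],[0,0,-0.0138]],[-0.6,[0,0,0],[0,0,0]],[-0.6,[0,0,0],[0,0,0]]]'

```text
clock: 20.95
tool_pos: [0.4334, -0.2873, 0.0923]
eef_rot: [-0.409, 0.408, -0.577, 0.578]
wrist_force: [0.3, 1.0, -0.3]
opening: 0.0685
```

Run:
```python
from h import *
from st import st
im,d=snap('side','side12'); a=cv2.resize(im[60:335,140:290],None,fx=3,fy=3,interpolation=cv2.INTER_CUBIC)[:800]
cv2.imwrite('pics/side12c.png',a[:600]);cv2.imwrite('pics/side12d.png',a[330:]); st()
```

```text
t 21.0 tcp [ 433.6 -286.2   92.1] zyaw -19.31 y [ 0.001 -0.    -1.   ] q [-0.73  0.49  1.72  0.    0.93 -0.39] F [ 0.9 -0.3  0.1] op 68.3
```

View pics/side12c.png

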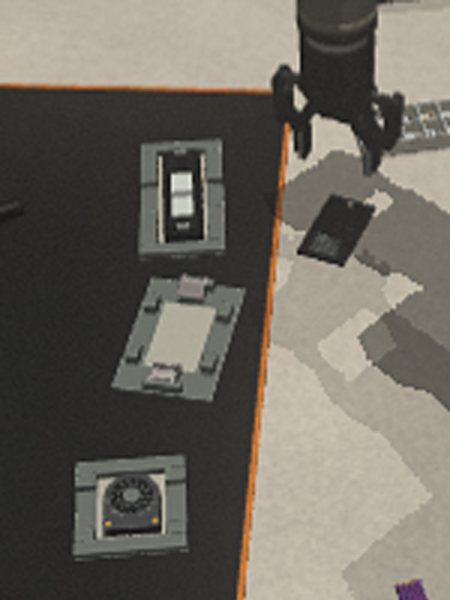

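View pics/side12d.png

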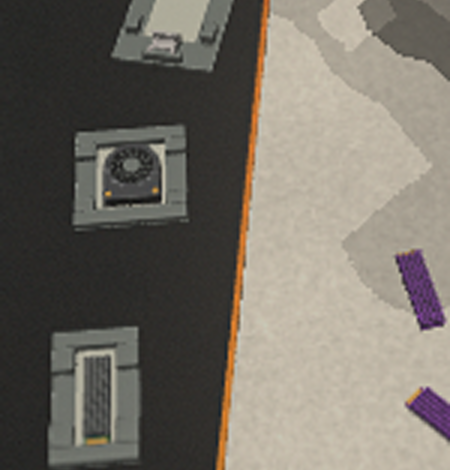

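Emit:
step_arm --targets '[[-0.6,[0.5,0,-30],[0,0,0]],[-0.6,[0,0,-30],[0,0,0]],[-0.6,[0,0,-18],[0,0,0]],[-0.6,[0,0,-9],[0,0,0]],[-0.6,[0,0,-4],[0,0,0]],[-0.6,[0,0,-2],[0,0,0]],[-0.6,[0,0,0],[0,0,0]],[-0.6,[0,0,0],[0,0,0]]]'

```text
clock: 21.67
tool_pos: [0.4348, -0.2865, -0.0004]
eef_rot: [-0.41, 0.409, -0.576, 0.577]
wrist_force: [0.1, -0.4, 0.1]
opening: 0.0683
```

Emit:
step_arm --targets '[[-0.5,[0,0,0],[0,0,0]],[-0.42,[0,0,0],[0,0,0]],[-0.38,[0,0,0],[0,0,0]],[-0.38,[0,0,-1],[0,0,0]],[-0.38,[0,0,0],[0,0,0]],[-0.38,[0,0,0],[0,0,0]]]'

```text
clock: 22.17
tool_pos: [0.434, -0.2863, -0.0025]
eef_rot: [-0.409, 0.409, -0.577, 0.577]
wrist_force: [0.9, -0.1, 0.1]
opening: 0.0592
```

Run:
```python
from h import *
from st import st
im,d=snap('side','side13'); a=cv2.resize(im[95:175,215:305],None,fx=7,fy=7,interpolation=cv2.INTER_CUBIC)
cv2.imwrite('pics/side13c.png',a); st()
```

```text
t 22.2167 tcp [ 434.  -286.3   -2.5] zyaw -19.28 y [ 0.  0. -1.] q [-0.73  0.64  1.79  0.    0.71 -0.39] F [-0.4 -0.  -0.3] op 59.0
```

View pics/side13c.png

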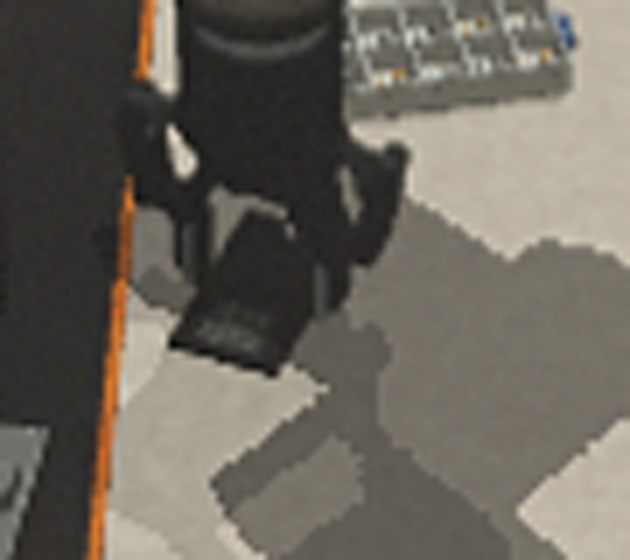

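Emit:
step_arm --targets '[[-0.38,[0,0,-0.8],[0,0,0]],[-0.38,[0,0,-0.7],[0,0,0]],[-0.38,[0,0,0],[0,0,0]],[-0.38,[0,0,0],[0,0,0]]]'

```text
clock: 22.55
tool_pos: [0.434, -0.2862, -0.0041]
eef_rot: [0.409, -0.409, 0.577, -0.577]
wrist_force: [-0.1, 0.2, 0.8]
opening: 0.0589
```

Emit:
step_arm --targets '[[-0.38,[0,0,-0.8],[0,0,0]],[-0.38,[0,0,0],[0,0,0]],[-0.38,[0,0,0],[0,0,0]]]'

```text
clock: 22.8
tool_pos: [0.4341, -0.2863, -0.0048]
eef_rot: [-0.409, 0.409, -0.577, 0.577]
wrist_force: [-1.0, -0.8, -0.0]
opening: 0.0587
```

Emit:
step_arm --targets '[[-0.38,[0,0,-0.8],[0,0,0]],[-0.38,[0,0,0],[0,0,0]],[-0.38,[0,0,0],[0,0,0]]]'

```text
clock: 23.05
tool_pos: [0.4341, -0.2863, -0.0048]
eef_rot: [-0.409, 0.409, -0.576, 0.577]
wrist_force: [-1.7, 1.5, 8.2]
opening: 0.059
```

Emit:
step_arm --targets '[[-0.38,[0,0,1],[0,0,0]],[-0.38,[0,0,1],[0,0,0]],[-0.3,[0,0,0],[0,0,0]],[-0.25,[0,0,0],[0,0,0]],[0,[0,0,0],[0,0,0]],[0,[0,0,0],[0,0,0]],[0,[0,0,0],[0,0,0]],[0,[0,0,0],[0,0,0]]]'

```text
clock: 23.72
tool_pos: [0.4341, -0.2863, -0.0031]
eef_rot: [-0.409, 0.409, -0.577, 0.577]
wrist_force: [-1.4, 1.0, 7.5]
opening: 0.0544
```

```bash
python3 st.py
```

```text
t 23.7167 tcp [ 434.1 -286.3   -3.1] zyaw -19.27 y [ 0. -0. -1.] q [-0.73  0.64  1.79  0.    0.71 -0.39] F [-1.4  1.   7.5] op 54.4
```

Emit:
step_arm --targets '[[1,[0,0,0],[0,0,0]],[1,[0,0,8],[0,0,0]],[1,[0,0,25],[0,0,0]],[1,[0,0,37],[0,0,0]],[1,[11.2,12,0],[0,0,0.0144]],[1,[22.4,23.9,0],[0,0,0.0287]],[1,[22.4,23.9,0],[0,0,0.0287]],[1,[22.4,23.9,0],[0,0,0.0287]],[1,[22.4,23.9,0],[0,0,0.0287]],[1,[22.4,23.9,0],[0,0,0.0287]],[1,[22.4,23.9,0],[0,0,0.0287]],[1,[11.4,12.1,0],[0,0,0.0141]],[1,[0,0,0],[0,0,0]],[1,[0,0,0],[0,0,0]],[1,[0,0,-15],[0,0,0]],[1,[0,0,-10],[0,0,0]],[1,[0,0,0],[0,0,0]],[1,[0,0,0],[0,0,0]]]'

```text
clock: 25.22
tool_pos: [0.5899, -0.1195, 0.0408]
eef_rot: [0.464, -0.465, 0.534, -0.532]
wrist_force: [-0.2, 0.2, 0.4]
opening: 0.0547
```

Run:
```python
from h import *
from st import st
im,d=snap('side','side14'); a=cv2.resize(im[110:210,150:270],None,fx=6,fy=6,interpolation=cv2.INTER_CUBIC)
cv2.imwrite('pics/side14c.png',a); st()
```

```text
t 25.2667 tcp [ 590.6 -119.5   41.4] zyaw -7.84 y [-0.001  0.    -1.   ] q [-0.33  0.68  1.52 -0.    0.94 -0.19] F [-0.2 -0.3 -0.2] op 54.7
```

View pics/side14c.png

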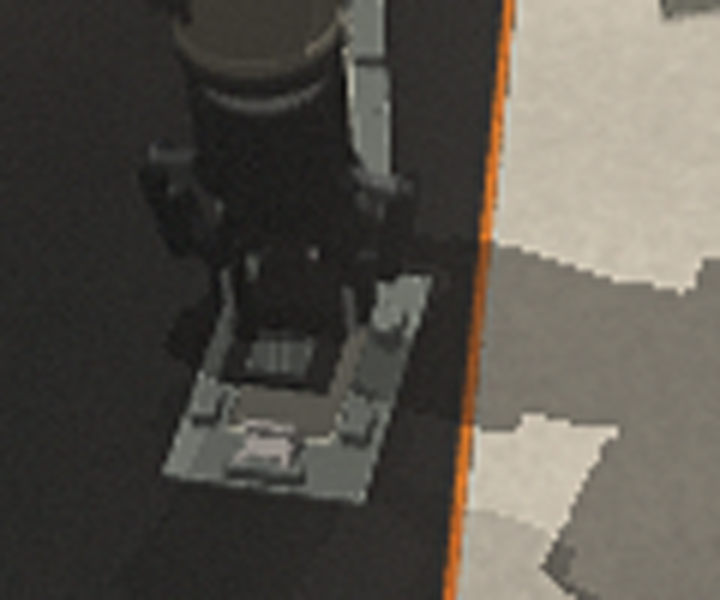

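Run:
```python
from h import *
print((onz('side',[(150+231/6,110+378/6),(150+328/6,110+393/6)],.0445)*1000).round(1))
# carrier plate near corners, z=3mm
print((onz('side',[(150+163/6,110+473/6),(150+364/6,110+502/6)],.0015)*1000).round(1))
c=np.array([591,-118.7]);l=np.array([np.cos(np.radians(82.2)),np.sin(np.radians(82.2))]);s=np.array([l[1],-l[0]])
print('exp cover',c+50*l+28*s,c+50*l-28*s,'plate',c+80*l+53*s,c+80*l-53*s)
```

```text
[[615.4 -72.9  44.5]
 [565.5 -64.7  44.5]]
[[651.3 -45.1   1.5]
 [546.9 -30.    1.5]]
exp cover [625.52671815 -72.962644  ] [570.04483909 -65.36257195] plate [654.36688134 -46.6330981 ] [549.34761025 -32.24724742]
```

Emit:
step_arm --targets '[[1,[0,0.8,-10],[0,0,0]],[1,[0,0,-7],[0,0,0]],[1,[0,0,-4],[0,0,0]],[1,[0,0,-3],[0,0,0]],[1,[0,0,0],[0,0,0]],[1,[0,0,0],[0,0,0]]]'

```text
clock: 25.77
tool_pos: [0.591, -0.1179, 0.0172]
eef_rot: [0.465, -0.465, 0.533, -0.533]
wrist_force: [-0.6, 1.0, -0.7]
opening: 0.0546
```

Emit:
step_arm --targets '[[1,[0,0,-1],[0,0,0]],[1,[0,0,-1],[0,0,0]],[1,[0,0,0],[0,0,0]],[1,[0,0,0],[0,0,0]]]'

```text
clock: 26.1
tool_pos: [0.5911, -0.118, 0.0156]
eef_rot: [-0.465, 0.465, -0.533, 0.533]
wrist_force: [0.4, -0.5, -0.2]
opening: 0.0547
```

Run:
```python
from h import *
from st import st
im,d=snap('side','side15'); a=cv2.resize(im[110:210,150:270],None,fx=6,fy=6,interpolation=cv2.INTER_CUBIC)
cv2.imwrite('pics/side15c.png',a); st()
```

```text
t 26.15 tcp [ 591.1 -118.    15.6] zyaw -7.77 y [ 0. -0. -1.] q [-0.32  0.72  1.54 -0.    0.89 -0.19] F [ 0.6  0.6 -0.7] op 54.9
```

View pics/side15c.png

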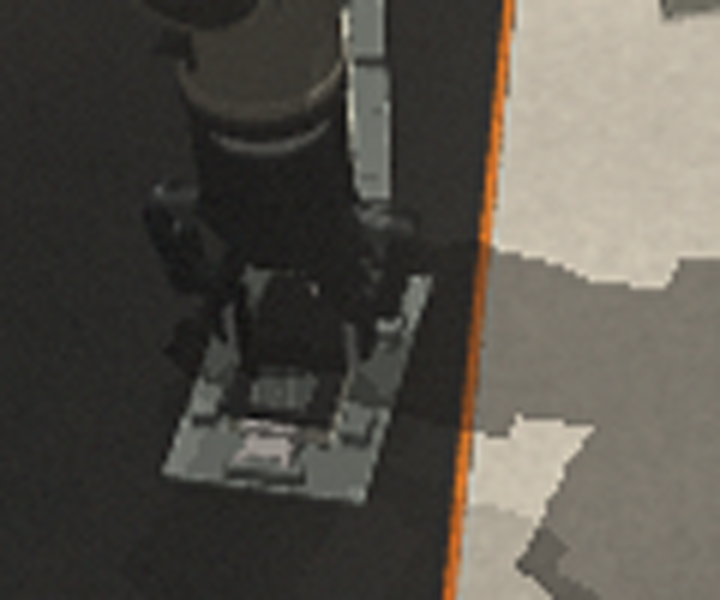

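Emit:
step_arm --targets '[[1,[0,0,-1],[0,0,0]],[1,[0,0,-0.5],[0,0,0]],[1,[0,0,0],[0,0,0]],[1,[0,0,0],[0,0,0]]]'

```text
clock: 26.48
tool_pos: [0.5912, -0.118, 0.0142]
eef_rot: [-0.465, 0.465, -0.533, 0.533]
wrist_force: [0.8, -0.7, 2.2]
opening: 0.0546
```

Emit:
step_arm --targets '[[1,[0,0,-0.6],[0,0,0]],[1,[0,0,0],[0,0,0]],[1,[0,0,0],[0,0,0]]]'

```text
clock: 26.73
tool_pos: [0.5913, -0.1181, 0.0138]
eef_rot: [-0.465, 0.465, -0.532, 0.533]
wrist_force: [-0.7, 0.9, 4.9]
opening: 0.0549
```

Emit:
step_arm --targets '[[-0.3,[0,0,0.3],[0,0,0]],[-0.4,[0,0,0],[0,0,0]],[-0.6,[0,0,0],[0,0,0]],[-0.6,[0,0,0],[0,0,0]],[-0.6,[0,0,0],[0,0,0]],[-0.6,[0,0,0],[0,0,0]],[-0.6,[0,0,12],[0,0,0]],[-0.6,[0,0,25],[0,0,0]],[1,[0,0,25],[0,0,0]],[1,[0,0,0],[0,0,0]],[1,[0,0,0],[0,0,0]],[1,[0,0,0],[0,0,0]],[1,[0,0,0],[0,0,0]],[1,[0,0,0],[0,0,0]],[1,[0,0,0],[0,0,0]]]'

```text
clock: 27.98
tool_pos: [0.5905, -0.1178, 0.0747]
eef_rot: [0.465, -0.465, 0.533, -0.532]
wrist_force: [0.2, -0.5, 1.3]
opening: -0.0001
```

Run:
```python
from h import *
from st import st
im,d=snap('side','side16'); a=cv2.resize(im[110:210,150:270],None,fx=6,fy=6,interpolation=cv2.INTER_CUBIC)
cv2.imwrite('pics/side16c.png',a); st()
```

```text
t 28.0333 tcp [ 590.6 -117.9   74.9] zyaw -7.77 y [-0.001  0.    -1.   ] q [-0.32  0.64  1.49 -0.    1.01 -0.19] F [ 0.   0.1 -0.3] op -0.0
```

View pics/side16c.png

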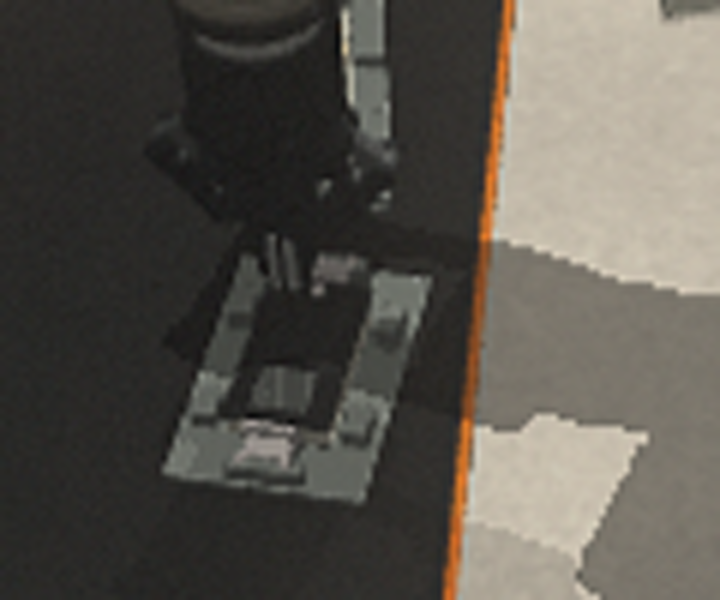

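Emit:
step_arm --targets '[[1,[0.5,-0.5,-25],[0,0,0]],[1,[0,0,-15],[0,0,0]],[1,[0,0,-8],[0,0,0]],[1,[0,0,-3],[0,0,0]],[1,[0,0,-1],[0,0,0]],[1,[0,0,-1],[0,0,0]],[1,[0,0,0],[0,0,0]]]'

```text
clock: 28.62
tool_pos: [0.5921, -0.1187, 0.0233]
eef_rot: [-0.465, 0.465, -0.532, 0.533]
wrist_force: [-0.0, -0.1, 0.8]
opening: 0.0
```

Emit:
step_arm --targets '[[1,[0,0,-1.5],[0,0,0]],[1,[0,0,-1.5],[0,0,0]],[1,[0,0,0],[0,0,0]]]'

```text
clock: 28.87
tool_pos: [0.5926, -0.1188, 0.021]
eef_rot: [-0.466, 0.464, -0.532, 0.534]
wrist_force: [-0.0, -0.3, 4.3]
opening: -0.0001
```

Emit:
step_arm --targets '[[1,[0,0,-1.5],[0,0,0]],[1,[0,0,-1.5],[0,0,0]],[1,[0,0,0],[0,0,0]]]'

```text
clock: 29.12
tool_pos: [0.592, -0.1186, 0.0169]
eef_rot: [-0.465, 0.465, -0.532, 0.533]
wrist_force: [-0.3, -0.3, -0.1]
opening: -0.0002
```

Emit:
step_arm --targets '[[1,[0,0,-1.5],[0,0,0]],[1,[0,0,-1.5],[0,0,0]],[1,[0,0,0],[0,0,0]]]'

```text
clock: 29.37
tool_pos: [0.5915, -0.1186, 0.0134]
eef_rot: [-0.465, 0.465, -0.533, 0.533]
wrist_force: [0.5, -1.0, 2.1]
opening: 0.0003
```

Emit:
step_arm --targets '[[1,[0,0,-1.5],[0,0,0]],[1,[0,0,-1],[0,0,0]],[1,[0,0,0],[0,0,0]]]'

```text
clock: 29.62
tool_pos: [0.5913, -0.1185, 0.0107]
eef_rot: [0.465, -0.465, 0.533, -0.533]
wrist_force: [0.3, -0.3, 1.1]
opening: 0.0001
```

Emit:
step_arm --targets '[[1,[0,0,-1],[0,0,0]],[1,[0,0,-1],[0,0,0]],[1,[0,0,0],[0,0,0]]]'

```text
clock: 29.87
tool_pos: [0.5913, -0.1182, 0.0091]
eef_rot: [0.465, -0.465, 0.533, -0.533]
wrist_force: [-1.0, -0.9, 3.2]
opening: 0.0001
```

Emit:
step_arm --targets '[[1,[0,0,-1],[0,0,0]],[1,[0,0,0],[0,0,0]],[1,[0,0,0],[0,0,0]]]'

```text
clock: 30.12
tool_pos: [0.5913, -0.1182, 0.0091]
eef_rot: [0.465, -0.465, 0.533, -0.533]
wrist_force: [-3.4, 1.0, 10.7]
opening: 0.0001
```

Emit:
step_arm --targets '[[1,[0,0,-1],[0,0,0]],[1,[0,0,0],[0,0,0]],[1,[0,0,0],[0,0,0]]]'

```text
clock: 30.37
tool_pos: [0.5914, -0.1182, 0.009]
eef_rot: [-0.465, 0.465, -0.533, 0.533]
wrist_force: [-4.6, 0.9, 18.2]
opening: 0.0002
```

Emit:
step_arm --targets '[[1,[0,0,10],[0,0,0]],[1,[0,0,30],[0,0,0]],[1,[0,0,40],[0,0,0]],[1,[0,0,40],[0,0,0]],[1,[-30,-20,20],[0,0,0]],[1,[-32,-25,0],[0,0,0]],[1,[-32,-25,0],[0,0,0]],[1,[-32,-25,0],[0,0,0]],[1,[-32,-25,0],[0,0,0]],[1,[-20,-35,0],[0,0,0]],[1,[-20,-35,0],[0,0,0]],[1,[-20,-35,0],[0,0,0]],[1,[0,0,0],[0,0,0]],[1,[0,0,0],[0,0,0]],[1,[0,0,0],[0,0,0]]]'

```text
clock: 31.62
tool_pos: [0.3735, -0.3429, 0.1468]
eef_rot: [0.465, -0.465, 0.533, -0.533]
wrist_force: [-0.3, 0.2, 0.4]
opening: -0.0
```

Run:
```python
from h import *
from st import st
im,d=snap('side','side17'); a=cv2.resize(im[130:210,160:240],None,fx=7,fy=7,interpolation=cv2.INTER_CUBIC)
cv2.imwrite('pics/side17c.png',a); cv2.imwrite('pics/side17d.png',im); 
im,d2=snap('top','top17'); a=cv2.resize(im[95:265,85:415],None,fx=2.4,fy=2.4,interpolation=cv2.INTER_CUBIC)
cv2.imwrite('pics/top17c.png',a); st()
```

```text
t 31.7167 tcp [ 374.1 -342.1  147. ] zyaw -7.68 y [-0.     0.001 -1.   ] q [-0.89  0.4   1.7   0.    1.05 -0.76] F [ 0.4 -0.7 -0.2] op -0.3
```

View pics/side17c.png

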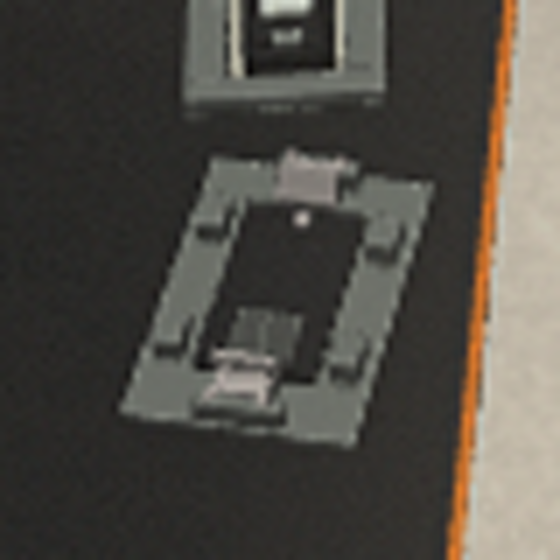

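View pics/side17d.png

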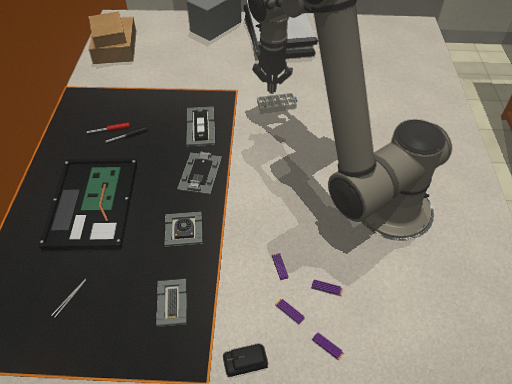

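View pics/top17c.png

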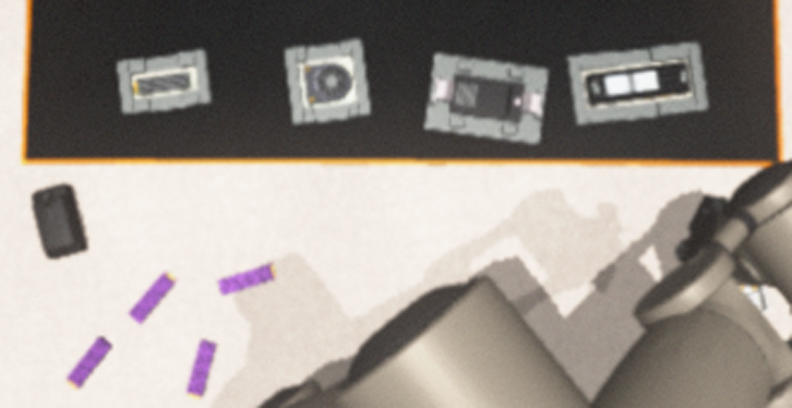

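Run:
```python
from h import *
z=np.load('pics/side17.npz'); d=z['d']; c=cal('side'); q=c['orientation']; r=R.from_quat([q[1],q[2],q[3],q[0]]).as_matrix()
def Z(u,v):
    o,w=rays('side',[(u,v)]); k=d[int(v)-1:int(v)+2,int(u)-1:int(u)+2]; return ((o+w[0]*np.median(k))[:3]*1000).round(1)
for nm,u,v in[('cover far',160+300/7,130+235/7),('cover mid',160+285/7,130+280/7),('cover near L',160+215/7,130+345/7),('cover near R',160+310/7,130+360/7),('plate',160+395/7,130+285/7),('bat far',201,114),('bat near',199.5,134),('fan',183,226),('fan sq',184,234),('ssd far',171,290),('ssd near',172,312),('desk',250,220),('mat',120,260)]: print(nm,Z(u,v))
```

```text
cover far [ 583.2 -149.     6.5]
cover mid [ 586.6 -119.5    8.3]
cover near L [613.4 -80.4   7.3]
cover near R [570.6 -73.6   6.9]
plate [ 537.5 -122.2    4. ]
bat far [ 612.4 -369.3   21.4]
bat near [ 606.1 -268.3   22.1]
fan [611.8 103.2  15.4]
fan sq [605.7 129.4  13.8]
ssd far [616.4 304.4  12.5]
ssd near [605.2 364.7  11.1]
desk [423.5  62.4  -1.1]
mat [7.720e+02 2.134e+02 7.000e-01]
```

```bash
python3 -c "
from rig import manip
print(manip.sign_off())"
```

```text
the job is handed in; nothing more can be done
None
```

I put away the battery, the fan, the grey drive stick and the cover in the order asked, and handed the job in at about 32 s of the 109 s. Each part was lowered until the wrist force showed contact before I let go. The cover went down to a hard stop with the fingers 9 mm above the desk, where its top should sit when home, and I held it there at about 18 N.

**Last pictures:** All three parts lie inside their pockets. The cover is under both clips. The gripper is empty and clear. The mouse and box of screws look unmoved in the side view, and the four purple sticks look untouched. The arm hid part of the box from the top camera.

**Depth check:** Surface heights were within about 3 mm of those expected for parts lying flat. The cover read 6.5 to 8.3 mm against 9 mm, though the readings are noisy: bare desk read -1.1 mm.

**Disagreements:** The two cameras differed by about 2 mm in x. I mostly relied on the top camera's positions, and the 6 mm spare in the pockets covered the difference. While setting the drive stick down I pressed to about 14 N, more than intended, then backed off about 1.4 mm before releasing it.

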